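Lower the grow lamp with its hand winch

ROBOT

A 7-joint arm with a two-finger parallel gripper is mounted at the origin on the work surface. World frame = base frame: x ahead of the robot, y to its left, z up, the work surface at z = 0. Lengths are in mm, angles in rad, forces in N, time in s.
With the tool pointing down it reaches from about 400 to 875 mm from the base axis. Payload 19.3 kg.
Tool frame: the origin (TCP) lies at the very end of the fingers, on their centre line; the grasp point (between the pads) lies 19 mm behind it (grip_point_offset is the z of the grasp point in the tool frame, in mm); z points along the fingers, x is the direction in which the jaws open and shut, and the axes are right-handed (so a half turn about z gives the same grasp; the last joint's range is limited). The gripper opens to 85 mm and grips with 20 to 120 N. Pads are 22 mm wide; open, the fingers measure 114 mm over their backs; the gripper's body (76 mm by 85 mm) begins 54 mm behind the grasp point. The pads swing forward as they close: fully open they stand 13 mm farther back than shut.
Start: joints at [1.272, 0.521, -0.036, 1.599, 0.021, 1.021, -0.113], TCP at [141.728, -608.71, 231.291] pointing down, gripper open.
Joint ranges: [-2.91, 2.91], [-0.3, 2.13], [-1.5, 1.42], [0.17, 2.43], [-1.26, 4.41], [0.16, 1.93], [-2.52, 2.52]. Speed limits (rad/s): [1.89, 1.89, 2.39, 2.39, 3.01, 3.01, 3.01].

INTERFACE

Orientations are given as a 3x3 rotation matrix whose columns are the frame's x, y, z axes.
In Python, from workcell import movep, movel, goto_joints, open_gripper, clamp, wait, inverse_kinematics, read_state, camera, PlanningError, finish_job, grip_point_offset gives the robot as it stands. Calls block until the motion is done:
- movep(position, orientation): joint-space move of the TCP to a pose.
- movel(position, frame=None, max_speed=150, guard=None): straight line of the TCP; frame=None keeps the orientation; max_speed is the mean speed in mm/s. With guard (N) it stops when the force on the tool has changed by that much, and returns True; else False.
- goto_joints(angles): joint-space move.
- open_gripper() and clamp(): open the fingers fully, or close them until they stop; the grip force is fixed at half the most.
- wait(seconds).
- inverse_kinematics(position, orientation): joint angles nearest the present ones, or None.
- read_state(): the state.
- camera(name): name is "scene" or "top" or "wrist"; returns a dict with "image" (480x640x3 uint8, blue, green, red), "range_z" (480x640 float32, mm along the optical axis (not along the pixel's ray), 0 where there is no reading), "fx", "fy", "cx", "cy" (pixels), "cam_to_world" (4x4, takes a point from camera to world coordinates). Camera axes: x right, y up, looking along -z (the intrinsics and any distortion apply to the point x, -y, -z); pixel columns grow to the right and rows downward; lengths in mm; the calibration is good to about 2 mm. A picture is of the moment at which its call begins.
A pose or a line that the arm cannot do raises PlanningError and nothing moves.
- finish_job(): hands the job in, once; it reports no verdict.
The state is a dict: "time": time; "qpos": joint angles; "qvel": joint speeds; "joint_efforts": joint torques, N m; "eef_pos": TCP position; "tool_rot": TCP orientation; "ft_force": force on the tool from outside, world axes, zero at the start; "torque": the same for the moment, N m; "finger_gap": finger opening in mm.
Only numpy, scipy, OpenCV 4.12 (cv2) and the standard library are available. Lean on these libraries where they do the work, as an engineer would, in place of code of your own. Each camera call takes 0.05 s, during which the arm holds its last target.

TASK

Lower the grow lamp gently on to its stop collar with the hand winch. Throw the red pawl lever over without forcing it, wind the crank up a touch so that the pawl lifts clear, then let the crank back slowly, never letting it run, until the collar takes the weight, and do not wind it down hard on the collar. Then let go of the crank and throw the pawl lever back, leaving the jars and glassware where they stand.

Things in the scene. Friction and masses are not known exactly. Their poses are not given: they have to be found in the camera images.
- stand: Grow-lamp stand, fixed: white base plate 240 x 460 x 12 mm, steel post 398 mm high, hand winch in front of it. Origin on the bench under the post; at yaw 0 x points away from the robot, y to its left. The lamp reaches to -y. Along y from the post: gear case (to 36 mm, 238 mm high), ratchet wheel (60 to 70, 68 across), lever knob (77 to 105), crank arm (110 to 118), handle (124 to 212).
- crank_axis (a point): Point on the axis of the winch shaft (which runs along the stand's y) at the middle of the handle's length: stand frame (-50, 168, 170) mm. It carries the stand's axes and does not turn with the crank. The handle circles it at 70 mm radius.
- handle_centre (a point): Centre of the crank handle: black cylinder, 22 mm thick, 88 long, level along the stand's y, revolving on its pin. It starts on the robot's side, 10 deg above level; winding up moves it down there. Lowering takes it over the top and down the far side, nearly half a turn; the load drives it that way with 5 to 9 N. Gripped from above, closing along the stand's x, it is led round with the tool down.
- crank (a joint): Crank angle in rad: 0 at the start within 0.03, growing as the lamp is wound up (range -3.5 to 0.7); 18 mm of lamp travel a radian. With the pawl out it runs away at once when let go; up to about 1 rad/s is slow and safe.
- pawl (a joint): The red pawl, on a pin at stand x = -4, z = 204 mm. Angle in rad: 0 in a tooth, 0.24 fully lifted. Under load the undercut tooth traps it; once the lever is thrown over, winding the crank up by 0.1 to 0.15 rad frees it (a little more if not) and the lever's weight lifts it out. With the lever holding it rests against the wheel at 0 to 0.15, clicking over the 12 teeth if wound up.
- pawl_lever (a joint): Weighted throw-over lever on the pawl's pin, between stops on the pawl. Angle in rad relative to the pawl: 0 = holding, leaning 0.42 rad towards the robot, pressing the pawl in; 0.84 = thrown away from the robot, pressing it out. Upright at 0.42 less the pawl's angle; 0.1 rad past upright it tumbles over by itself. 1 to 2 N moves it; pushed against its stop it would wrench the loaded pawl out.
- lever_knob (a point): Centre of the red knob on top of the pawl lever: cylinder 18 mm thick, 28 long, along the stand's y; it moves on an arc of 60 mm radius about the pin. In the stand's frame at about (-28, 91, 259) mm holding, (33, 91, 251) mm with the pawl lifted. Closed fingertips push it over from the side, along +x to release, -x to hold, following its arc; over 40 mm is free on either side.
- carriage (a joint): Height of the lamp carriage in m against the start, growing upwards, geared to the crank (0.018 m a rad). The carriage is the ivory square sleeve (48 mm wide) on the post, with a black rubber foot, the toothed rack and the lamp panel (220 x 260 mm); about 2.4 kg in all.
- stop_collar: Dark stop collar clamped on the post below the sleeve, 50 x 46 x 20 mm; origin at the centre of its underside. It sits at a different height each time: the sleeve's rubber foot starts 44 to 58 mm above it and must come to rest on it. The landing is felt at the handle: its pull falls from 5 to 9 N to nothing within 3 to 4 mm; each newton pressed beyond that adds 4 N on the collar.
- jar_a: Glass culture jar with white lid and green plantlets, 70 mm across, 111 mm high, on the base plate under the lamp; origin under its centre. Bystander.
- jar_b: Another such jar. Bystander.
- jar_c: Another such jar. Bystander.
- culture_box_a: Clear plastic culture box with lid, 92 x 92 x 97 mm, plantlets inside; origin under its centre. Bystander.
- culture_box_b: Another such box. Bystander.
- flask: Conical glass flask with foil cap, 82 mm across the foot, 157 mm high; origin under its centre. Bystander.
- instrument_beaker: Glass beaker 60 mm across with steel forceps standing in it, 165 mm high; origin under its centre. Bystander.
- petri_stack: Stack of three Petri dishes, 90 mm across, 46 mm high; origin under its centre. Bystander.

How it is judged:
By the outcome, as a careful person would: the job done as asked, in the order asked, and still so for the second after the job is handed in, with the robot touching nothing.
It also fails if it takes over 72 s, if anything falls off the work surface, if the arm or the gripper's body presses on something with over 40 N, if the wrist force passes 120 N, or if a joint passes its speed limit or range.

## Working session

There is one attempt and no reset: what is moved stays moved. The work goes in short steps, each a Python script; the robot and the scene stay as the last script left them, time stands still between calls to the robot, and variables do not carry over. Pictures are saved under pics/ and viewed, and the job is handed in when it is done.

```bash
ls; mkdir -p pics; python3 - <<'E'
from workcell import *
import cv2,numpy as np
s=read_state();print(s['time'],s['eef_pos'],s['tool_rot'],s['ft_force'],s['finger_gap'],grip_point_offset)
for n in("scene","top","wrist"):
    c=camera(n);cv2.imwrite(f"pics/{n}0.png",c["image"]);np.savez(f"{n}0.npz",**c);print(n,c["cam_to_world"].round(2).tolist(),c["fx"],c["cx"],c["cy"],c.keys())
E
```

```text
pics
0.0 [ 141.61647216 -608.38729842  230.69961505] [[ 2.26776771e-01 -9.73946701e-01 -3.46209074e-04]
 [-9.73946063e-01 -2.26777020e-01  1.11777449e-03]
 [-1.16716504e-03  8.37036745e-05 -9.99999315e-01]] [ 0.69921539  0.41233608 -0.32772876] 85.11374457146898 -18.700000000000003
scene [[-0.47, -0.51, 0.72, 1379.9], [0.88, -0.25, 0.4, 513.16], [-0.02, 0.83, 0.56, 859.27], [0.0, 0.0, 0.0, 1.0]] 546.9833473091794 327.42454442251494 230.6285068087715 dict_keys(['image', 'range_z', 'fx', 'fy', 'cx', 'cy', 'cam_to_world'])
top [[0.0, 1.0, -0.1, 408.98], [-1.0, 0.0, -0.01, 35.09], [-0.01, 0.1, 0.99, 1693.89], [0.0, 0.0, 0.0, 1.0]] 533.3064664761531 320.83639051236173 242.7479590206202 dict_keys(['image', 'range_z', 'fx', 'fy', 'cx', 'cy', 'cam_to_world'])
wrist [[0.23, 0.92, 0.31, 219.21], [-0.97, 0.22, 0.07, -589.81], [-0.0, -0.31, 0.95, 373.5], [0.0, 0.0, 0.0, 1.0]] 414.99770692937506 328.5312374169964 239.4023813103282 dict_keys(['image', 'range_z', 'fx', 'fy', 'cx', 'cy', 'cam_to_world'])
```

View pics/scene0.png

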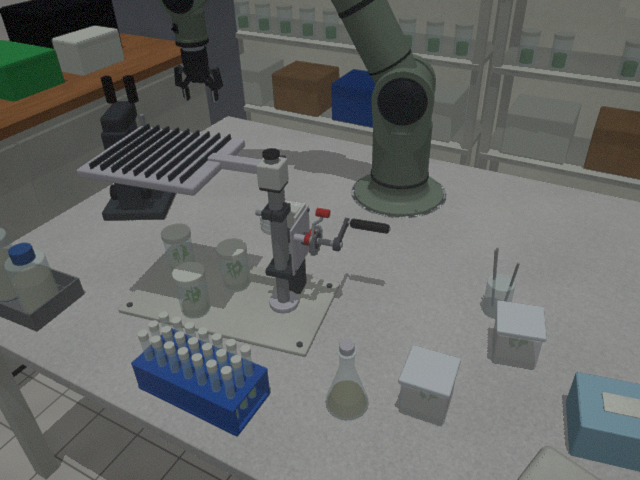

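View pics/top0.png

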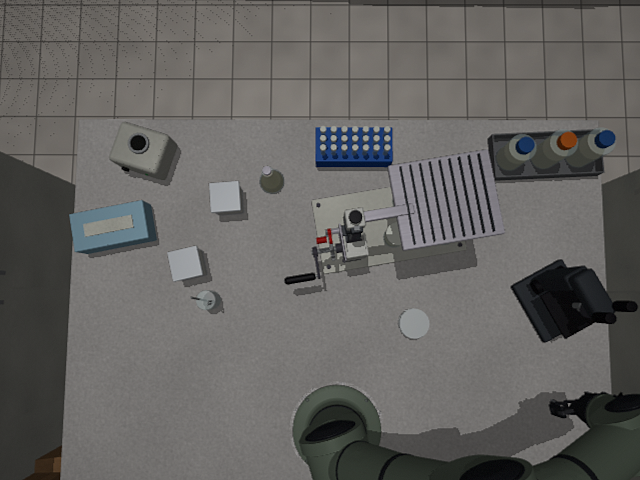

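```bash
cat > h.py <<'E'
import numpy as np,cv2
from workcell import *
def cloud(c):
    z=c["range_z"].astype(float);h,w=z.shape
    u,v=np.meshgrid(np.arange(w),np.arange(h))
    x=(u-c["cx"])/c["fx"]*z;y=(v-c["cy"])/c["fy"]*z
    P=np.stack([x,-y,-z,np.ones_like(z)],-1)@c["cam_to_world"].T
    return P[...,:3]
E
python3 - <<'E'
from h import *
for n,wins in dict(top=dict(handle=(270,270,318,290),knob=(312,228,335,250),post=(335,200,375,240),plate=(305,180,480,275)),scene=dict(handle=(345,215,395,238),knob=(314,206,332,220),post=(255,145,290,190),plate=(110,270,340,355))).items():
    c=np.load(n+"0.npz");P=cloud(c);im=c["image"].astype(int);hsv=cv2.cvtColor(c["image"],cv2.COLOR_BGR2HSV)
    for k,(a,b,d,e) in wins.items():
        Q=P[b:e,a:d].reshape(-1,3);I=im[b:e,a:d].reshape(-1,3);H=hsv[b:e,a:d].reshape(-1,3)
        ok=np.isfinite(Q).all(1)&(c["range_z"][b:e,a:d].ravel()>0)
        if k=="handle":m=ok&(I.max(1)<50)&(Q[:,2]>150)&(Q[:,2]<230)
        elif k=="knob":m=ok&(H[:,1]>150)&((H[:,0]<8)|(H[:,0]>172))&(Q[:,2]>235)
        elif k=="post":m=ok&(Q[:,2]>370)
        else:m=ok&(Q[:,2]>6)&(Q[:,2]<18)
        q=Q[m];print(n,k,len(q))
        if len(q)>3:
            print(" mean",q.mean(0).round(1),"min",q.min(0).round(1),"max",q.max(0).round(1))
            if k!="post":
                r=cv2.minAreaRect(q[:,:2].astype(np.float32));print(" rect",r, "box",cv2.boxPoints(r).round(0).tolist())
    if n=="top":
        cv2.imwrite("pics/topz.png",cv2.resize(c["image"][170:300,260:420],None,fx=5,fy=4.6,interpolation=cv2.INTER_CUBIC)) 
    else: cv2.imwrite("pics/scenez.png",cv2.resize(c["image"][140:320,220:400],None,fx=3.3,fy=3.3,interpolation=cv2.INTER_CUBIC))
E
```

```text
top handle 207
 mean [458.5 109.1 192.7] min [445.2  66.1 177.6] max [473.8 150.6 203.7]
 rect ((458.75775146484375, 109.20510864257812), (19.19743537902832, 85.22977447509766), 9.459015846252441) box [[442.0, 150.0], [456.0, 66.0], [475.0, 69.0], [461.0, 153.0]]
top knob 52
 mean [559.6  48.7 266.4] min [551.1  35.5 260.3] max [567.8  59.7 275.3]
 rect ((560.2484741210938, 48.50257110595703), (15.100133895874023, 24.8066349029541), 8.349035263061523) box [[551.0, 60.0], [555.0, 35.0], [570.0, 37.0], [566.0, 62.0]]
top post 525
 mean [601.3 -42.3 382.5] min [567.7 -84.6 370. ] max [631.1  -9.2 406.2]
top plate 4153
 mean [613.1 -96.5  11.9] min [ 478.3 -445.6    6. ] max [780.8 103.4  18. ]
 rect ((630.18359375, -171.21212768554688), (302.33514404296875, 548.3714599609375), 0.20784041285514832) box [[478.0, 102.0], [480.0, -446.0], [782.0, -445.0], [780.0, 104.0]]
scene handle 272
 mean [465.7 110.6 189.3] min [452.4  60.4 178.6] max [480.6 151.7 198.3]
 rect ((464.33758544921875, 105.85040283203125), (17.24946403503418, 92.781982421875), 9.98265552520752) box [[448.0, 150.0], [464.0, 59.0], [481.0, 62.0], [465.0, 153.0]]
scene knob 79
 mean [565.9  50.4 264.5] min [560.1  36.9 255.6] max [572.5  62.4 269.8]
 rect ((564.8462524414062, 49.635826110839844), (12.087505340576172, 25.807313919067383), 8.607486724853516) box [[557.0, 61.0], [561.0, 36.0], [573.0, 38.0], [569.0, 63.0]]
scene post 549
 mean [610.9 -32.4 383.8] min [565.7 -75.4 370.1] max [632.6  -9.  401. ]
scene plate 9150
 mean [ 662.4 -117.2   13. ] min [ 452.1 -423.7    6. ] max [793.4 114.9  18. ]
 rect ((680.1934814453125, -158.8582763671875), (283.717529296875, 541.8353271484375), 27.56086540222168) box [[429.0, 16.0], [680.0, -465.0], [931.0, -333.0], [681.0, 147.0]]
```

View pics/scenez.png

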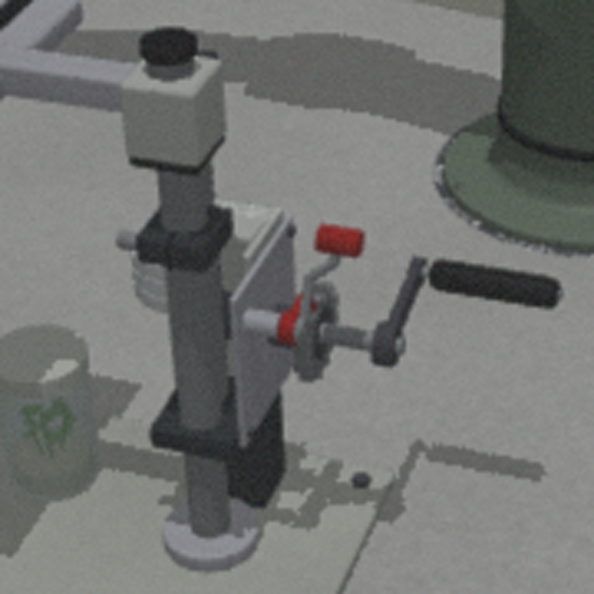

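View pics/topz.png

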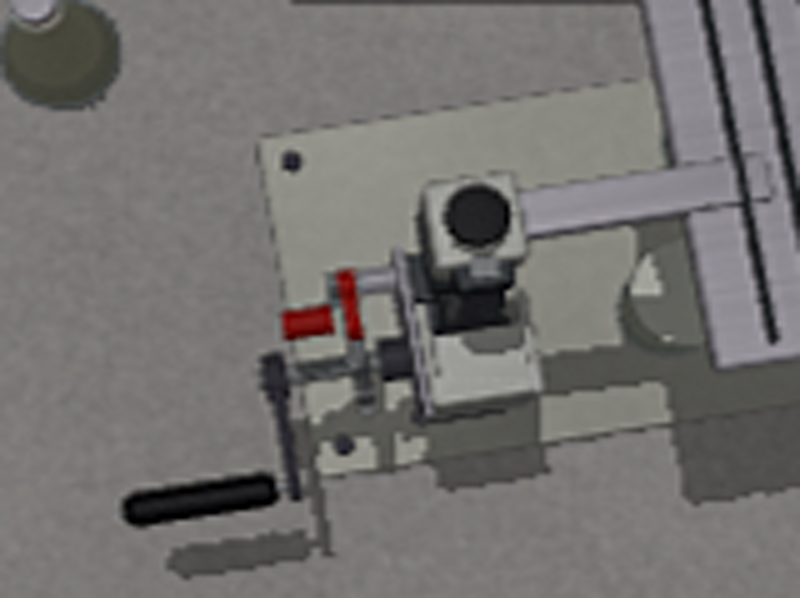

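```bash
cat > fit.py <<'E'
from h import *
from scipy.optimize import least_squares
def pts(c,win,kind):
    P=cloud(c);a,b,d,e=win
    Q=P[b:e,a:d].reshape(-1,3);I=c["image"][b:e,a:d].reshape(-1,3).astype(int);H=cv2.cvtColor(c["image"],cv2.COLOR_BGR2HSV)[b:e,a:d].reshape(-1,3)
    ok=c["range_z"][b:e,a:d].ravel()>0
    if kind=="h": m=ok&(I.max(1)<50)&(Q[:,2]>150)&(Q[:,2]<230)
    else: m=ok&(H[:,1]>150)&((H[:,0]<8)|(H[:,0]>172))&(Q[:,2]>245)
    return Q[m]
def S(p,Q):
    c,s=np.cos(p[2]),np.sin(p[2]);d=Q-[p[0],p[1],0]
    return np.stack([c*d[:,0]+s*d[:,1],-s*d[:,0]+c*d[:,1],d[:,2]],1)
def cyl(L,ctr,r,hl):
    d=L-ctr; rho=np.hypot(d[:,0],d[:,2]); 
    q0=rho-r; q1=np.abs(d[:,1])-hl
    return np.where(q1>q0,q1,q0) 
E
python3 - <<'E'
from fit import *
T=np.load("top0.npz");C=np.load("scene0.npz")
D={"top":(pts(T,(270,270,318,290),"h"),pts(T,(312,228,335,250),"k")),"scene":(pts(C,(345,215,395,238),"h"),pts(C,(314,206,332,220),"k"))}
def res(p,D):
    out=[]
    for h,k in D:
        a=10*np.pi/180+p[3]
        out.append(cyl(S(p,h)-[0,0,p[4]],np.array([-50-70*np.cos(a),168,170+70*np.sin(a)]),11,44)/np.sqrt(len(h)))
        out.append(cyl(S(p,k)-[0,0,p[4]],np.array([-28,91,259]),9,14)/np.sqrt(len(k)))
    out.append(np.array([p[3]*10,p[4]*.1]))
    return np.concatenate(out)
for n,DD in (("top",[D["top"]]),("scene",[D["scene"]]),("both",list(D.values()))):
    r=least_squares(res,[605,-37,.16,0,0],args=(DD,),loss="soft_l1",f_scale=.2);print(n,r.x.round(3),r.cost)
# post from scene: points on post/cap
P=cloud(C)
for r,(u) in ((157,271),(200,278),(250,281)): print(P[r,u].round(1))
Pt=cloud(T); Q=Pt[205:230,345:372].reshape(-1,3);I=T["image"][205:230,345:372].reshape(-1,3).max(1)
m=(Q[:,2]>392);print("cap",Q[m].mean(0),m.sum())
E
```

```text
top [ 6.03708e+02 -3.39950e+01  1.62000e-01  1.90000e-02  4.84000e-01] 4.075214876355162
scene [ 6.04037e+02 -3.85400e+01  1.74000e-01  3.00000e-02  5.17000e-01] 2.6086441596790206
both [ 6.04386e+02 -3.91560e+01  1.71000e-01  2.20000e-02  4.06000e-01] 7.058015880060947
[619.7 -25.6 396.4]
[610.3 -24.5 297.4]
[612.5 -25.9 175. ]
cap [600.41663528 -33.48789112 425.08884061] 146
```

```bash
python3 - <<'E'
from fit import *
T=np.load("top0.npz");P=cloud(T);m=(P[...,2]>300)&(P[...,0]>450)&(P[...,1]<-60)&(P[...,1]>-420)
print(np.percentile(P[m],[1,50,99],axis=0).round(0))
yaw=.168;c,s=np.cos(yaw),np.sin(yaw)
R=np.array([[c,s,0],[s,-c,0],[0,0,-1]],float)
o=np.array([604.3,-37.5,0])
W=lambda p:o+np.array([c*p[0]-s*p[1],s*p[0]+c*p[1],p[2]])
print(read_state()['qpos'])
for p in ([-118.9,168,182],[-50,168,240],[20,168,170],[-28,91,330],[33,91,330],[-60,91,260],[80,91,400],[-119,190,330]):
    print(W(p).round(1),inverse_kinematics(W(p)-[0,0,19],R), )
R2=-R.copy();R2[2,2]=-1
for p in ([-118.9,168,182],[-119,190,330]): print(inverse_kinematics(W(p),R2))
R0=np.array(read_state()['tool_rot'])
for p in ([100,-440,400],): print(inverse_kinematics(p,R0))
E
```

```text
[[ 537. -396.  360.]
 [ 648. -258.  368.]
 [ 770.  -81.  383.]]
[ 1.27180282  0.52186343 -0.03633314  1.59986694  0.02120023  1.02107619
 -0.11282322]
[459.  108.3 182. ] [ 0.44214878  0.58674679 -1.07771502  2.02304842  0.65532157  0.92776383
 -0.81947481]
[526.9 119.8 240. ] [ 0.36791853  0.56766397 -0.99328789  1.80102109  0.53857474  1.07220105
 -0.65523118]
[595.9 131.5 170. ] [ 0.20613015  0.70771214 -0.79508588  1.6844667   0.58330574  1.0021853
 -0.62642172]
[561.5  47.5 330. ] [ 0.3396925   0.42414208 -0.7343396   1.63773903  0.30081802  1.19635161
 -0.29376611]
[621.6  57.7 330. ] [ 0.28862788  0.53614141 -0.7374221   1.47551961  0.36764663  1.27174472
 -0.31935741]
[529.9  42.2 260. ] [ 0.36434053  0.4452691  -0.74523051  1.80767702  0.34885034  1.02454688
 -0.34880614]
[668.   65.6 400. ] [ 0.26181739  0.59553994 -0.80140906  1.22091012  0.41626242  1.48786986
 -0.31405328]
[455.2 129.9 330. ] [ 0.50159733  0.36407608 -1.14721936  1.84095251  0.36035188  1.16968684
 -0.59772429]
[ 0.55163671  0.65625469 -1.27071356  2.00204666  0.7353559   1.05292964
  2.24173882]
[ 0.64195262  0.4724359  -1.41263183  1.80782533  0.48694203  1.28828876
  2.4114476 ]
[ 1.25782913  0.0854273  -0.04559829  1.77490753  0.00399908  1.28217554
 -0.13077803]
```

```bash
python3 - <<'E'
from fit import *
q=inverse_kinematics([100,-440,400],np.array(read_state()['tool_rot']))
goto_joints(q); q=np.array(q); q[0]=-.316; goto_joints(q)
yaw=.168;c,s=np.cos(yaw),np.sin(yaw)
R=np.array([[c,s,0],[s,-c,0],[0,0,-1]],float)
print(read_state()['eef_pos'],read_state()['tool_rot'])
print(inverse_kinematics([475,45,380],R))
movep([475,45,380],R)
s=read_state();print(s['time'],s['qpos'],s['eef_pos'],s['ft_force'])
c=camera("wrist");cv2.imwrite("pics/w1.png",c["image"]);np.savez("w1.npz",**c)
E
```

```text
[439.88649112 100.5304384  399.98336212] [[ 9.73647974e-01  2.28054907e-01 -7.63461856e-04]
 [ 2.28054647e-01 -9.73648246e-01 -4.12656318e-04]
 [-8.37451595e-04  2.27670963e-04 -9.99999623e-01]]
[-0.23644421  0.14273509  0.02027333  1.75947612 -0.00304963  1.23941182
 -0.04738478]
3.775 [-0.23405604  0.14378471  0.0212742   1.75943256 -0.00309948  1.23933633
 -0.04721367] [475.26933498  43.44706851 379.52812766] [ 0.75109762  0.64056969 -0.24602782]
```

View pics/w1.png

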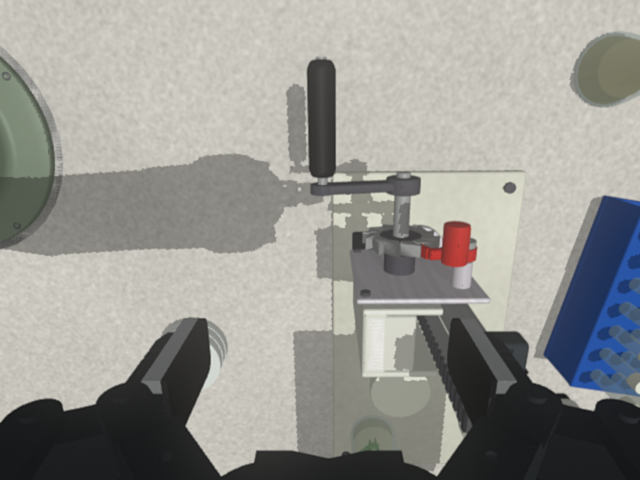

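```bash
python3 - <<'E'
from fit import *
T=np.load("top0.npz");C=np.load("scene0.npz");Wc=np.load("w1.npz")
D=[(pts(T,(270,270,318,290),"h"),pts(T,(312,228,335,250),"k")),(pts(C,(345,215,395,238),"h"),pts(C,(314,206,332,220),"k")),(pts(Wc,(295,50,345,182),"h"),pts(Wc,(440,215,475,270),"k"))]
def res(p,D):
    out=[]
    for h,k in D:
        a=10*np.pi/180+p[3]
        out.append(cyl(S(p,h)-[0,0,p[4]],np.array([-50-70*np.cos(a),168,170+70*np.sin(a)]),11,44)/np.sqrt(len(h)))
        out.append(cyl(S(p,k)-[0,0,p[4]],np.array([-28,91,259]),9,14)/np.sqrt(len(k)))
    out.append(np.array([p[3]*10,p[4]*.1]))
    return np.concatenate(out)
for DD in (D[:1],D[1:2],D[2:],D):
    print([(len(h),len(k)) for h,k in DD])
    r=least_squares(res,[605,-37,.16,0,0],args=(DD,),loss="soft_l1",f_scale=.2);print(r.x.round(3),r.cost)
h,k=D[2];
print(np.percentile(h,[1,50,99],axis=0).round(1));print(np.percentile(k,[1,50,99],axis=0).round(1))
# pixel-based in wrist: handle silhouette via minAreaRect, back-project centre at z=182
def ray(c,u,v,z):
    d=c["cam_to_world"][:3,:3]@np.array([(u-c["cx"])/c["fx"],-(v-c["cy"])/c["fy"],-1.]);o=c["cam_to_world"][:3,3]
    return o+d*(z-o[2])/d[2]
print(ray(Wc,321,60,182),ray(Wc,321,177,182),ray(Wc,321,118,182), "knob", ray(Wc,456,246,259))
# plate corners 
print("plate", ray(Wc,525,171,12),ray(Wc,333,171,12))
E
```

```text
[(207, 52)]
[ 6.03708e+02 -3.39950e+01  1.62000e-01  1.90000e-02  4.84000e-01] 4.075214876355162
[(272, 79)]
[ 6.04037e+02 -3.85400e+01  1.74000e-01  3.00000e-02  5.17000e-01] 2.6086441596790206
[(33, 949)]
[ 6.01756e+02 -3.77610e+01  1.58000e-01  1.70000e-02 -3.64000e-01] 0.26737775220137916
[(207, 52), (272, 79), (33, 949)]
[ 6.03509e+02 -3.85560e+01  1.69000e-01  2.30000e-02  8.40000e-02] 7.764272109702135
[[453.2  68.  187.1]
 [471.1  86.2 188.4]
 [473.1  98.2 190.1]]
[[550.4  35.7 260.7]
 [557.4  48.7 266.5]
 [567.5  62.3 268.8]]
[450.37002822 152.15485554 182.        ] [464.45382971  64.59143674 182.        ] [457.05291615 110.60524163 182.        ] knob [560.54761591  46.91312269 259.        ]
plate [711.54605234  83.83226973  12.        ] [479.22481378  45.03632247  12.        ]
```

```bash
sed -i 's/I.max(1)<50/I.max(1)<thr/; s/def pts(c,win,kind)/def pts(c,win,kind,thr=50)/' fit.py; python3 - <<'E'
from fit import *
T=np.load("top0.npz");C=np.load("scene0.npz");Wc=np.load("w1.npz")
D=[(pts(Wc,(295,50,345,182),"h",85),pts(Wc,(440,215,475,270),"k"))]
print(np.percentile(D[0][0],[1,50,99],axis=0).round(1), len(D[0][0]))
def res(p,D):
    out=[]
    for h,k in D:
        a=10*np.pi/180+p[3]
        out.append(cyl(S(p,h)-[0,0,p[4]],np.array([-50-70*np.cos(a),168,170+70*np.sin(a)]),11,44)/np.sqrt(len(h)))
        out.append(cyl(S(p,k)-[0,0,p[4]],np.array([-28,91,259]),9,14)/np.sqrt(len(k)))
    out.append(np.array([p[3]*10,p[4]*.1]))
    return np.concatenate(out)
r=least_squares(res,[605,-37,.16,0,0],args=(D,),loss="soft_l1",f_scale=.05);print(r.x.round(3),r.cost)
p=r.x
for i,n in enumerate("hk"): 
    L=S(p,D[0][i]);print(n,np.percentile(L,[1,50,99],axis=0).round(1))
# collar gap from scene camera: stand-frame points of the near-post column
P=cloud(C);L=S(p,P.reshape(-1,3)).reshape(P.shape)
for r_ in range(178,280,2):
    print(r_,[ (C["image"][r_,u].max(), L[r_,u].round(0).tolist()) for u in (268,277)])
E
```

```text
[[443.4  67.7 186.8]
 [457.5 111.5 192.9]
 [472.3 150.5 195.7]] 3018
[ 6.02625e+02 -3.77510e+01  1.67000e-01  2.30000e-02 -3.77000e-01] 0.3926204613626648
h [[-128.5  127.3  186.8]
 [-118.4  171.5  192.9]
 [-108.7  210.9  195.7]]
k [[-36.8  80.  260.7]
 [-30.2  92.7 266.5]
 [-21.2 105.7 268.8]]
178 [(np.uint8(104), [26.0, 2.0, 354.0]), (np.uint8(105), [25.0, 21.0, 357.0])]
180 [(np.uint8(101), [24.0, 1.0, 349.0]), (np.uint8(107), [26.0, 21.0, 353.0])]
182 [(np.uint8(104), [23.0, 0.0, 344.0]), (np.uint8(105), [26.0, 21.0, 348.0])]
184 [(np.uint8(101), [24.0, 0.0, 340.0]), (np.uint8(103), [27.0, 21.0, 345.0])]
186 [(np.uint8(105), [25.0, 0.0, 336.0]), (np.uint8(102), [23.0, 18.0, 338.0])]
188 [(np.uint8(87), [21.0, -2.0, 329.0]), (np.uint8(104), [22.0, 18.0, 332.0])]
190 [(np.uint8(30), [26.0, -0.0, 327.0]), (np.uint8(60), [24.0, 18.0, 330.0])]
192 [(np.uint8(72), [11.0, -8.0, 313.0]), (np.uint8(44), [26.0, 19.0, 326.0])]
194 [(np.uint8(75), [14.0, -7.0, 311.0]), (np.uint8(77), [10.0, 11.0, 312.0])]
196 [(np.uint8(83), [13.0, -8.0, 305.0]), (np.uint8(72), [9.0, 10.0, 306.0])]
198 [(np.
[... 2590 characters left out ...]
 [-145.0, -104.0, 1.0]), (np.uint8(82), [13.0, -1.0, 141.0])]
264 [(np.uint8(121), [-134.0, -99.0, 4.0]), (np.uint8(78), [14.0, -1.0, 137.0])]
266 [(np.uint8(67), [8.0, -26.0, 121.0]), (np.uint8(75), [17.0, -0.0, 133.0])]
268 [(np.uint8(59), [15.0, -23.0, 122.0]), (np.uint8(81), [16.0, -1.0, 128.0])]
270 [(np.uint8(58), [21.0, -21.0, 121.0]), (np.uint8(65), [16.0, -1.0, 122.0])]
272 [(np.uint8(45), [19.0, -22.0, 114.0]), (np.uint8(54), [17.0, -1.0, 117.0])]
274 [(np.uint8(46), [23.0, -20.0, 112.0]), (np.uint8(52), [22.0, 1.0, 116.0])]
276 [(np.uint8(133), [-79.0, -74.0, 14.0]), (np.uint8(48), [21.0, -0.0, 109.0])]
278 [(np.uint8(98), [-72.0, -71.0, 14.0]), (np.uint8(68), [15.0, -4.0, 98.0])]
```

```bash
cat > st.py <<'E'
from fit import *
O=np.array([603.,-38,0]);YAW=.167
_c,_s=np.cos(YAW),np.sin(YAW)
RS=np.array([[_c,-_s,0],[_s,_c,0],[0,0,1]])
R=np.array([[_c,_s,0],[_s,-_c,0],[0,0,-1]])
def W(p): return O+RS@np.array(p,float)
def L(p): return RS.T@(np.array(p,float)-O)
def rs():
    s=read_state();return s['time'],L(s['eef_pos']).round(2),(RS.T@np.array(s['ft_force'])).round(2),round(s['finger_gap'],1)
def snap(n,name,crop=None,f=1):
    c=camera(n);im=c["image"]
    if crop: a,b,d,e=crop;im=cv2.resize(im[b:e,a:d],None,fx=f,fy=f,interpolation=cv2.INTER_CUBIC)
    cv2.imwrite(f"pics/{name}.png",im);np.savez(f"{name}.npz",**c);return c
E
python3 - <<'E'
from st import *
clamp()
movep(W([-72,91,300]),R); movel(W([-72,91,248]),max_speed=80); wait(.2); print(rs())
snap("wrist","w2")
print(movel(W([-45,91,250]),max_speed=30,guard=2.5)); print(rs())
E
```

```text
(6.0417, array([-71.82,  91.02, 248.41]), array([-0.02, -0.07,  0.59]), -0.3)
False
(7.1417, array([-45.13,  90.97, 249.94]), array([-0.13,  0.35, -1.41]), -0.0)
```

View pics/w2.png

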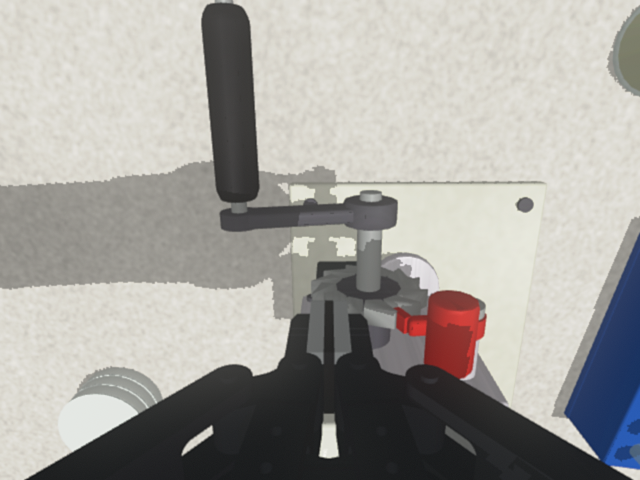

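```bash
python3 - <<'E'
from st import *
for x in (-36,-30,-26,-22):
    movel(W([x,91,252]),max_speed=20); wait(.15); print(rs())
snap("wrist","w3"); snap("scene","s3",(220,140,400,320),3.3)
E
```

```text
(7.9, array([-36.09,  90.99, 251.98]), array([-0.63,  0.04, -0.33]), 0.2)
(8.5, array([-30.05,  90.99, 251.99]), array([0.13, 0.78, 0.29]), -0.0)
(9.0, array([-26.04,  90.99, 251.98]), array([-0.19, -0.39,  0.48]), 0.2)
(9.5, array([-22.03,  90.99, 251.98]), array([-1.71, -0.1 ,  0.77]), 0.2)
```

View pics/w3.png

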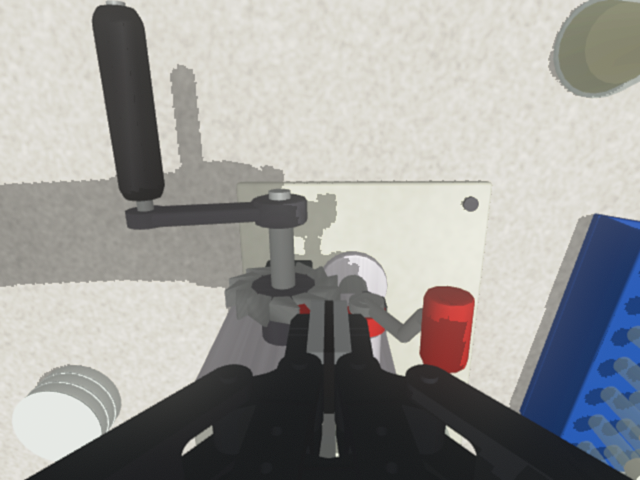

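View pics/s3.png

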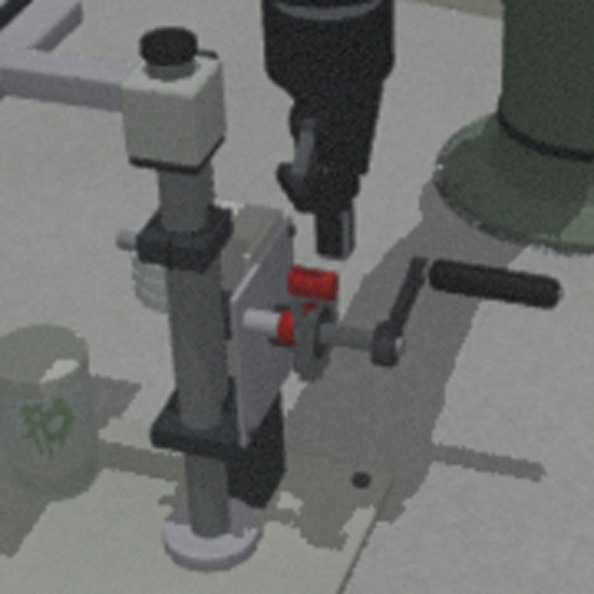

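```bash
python3 - <<'E'
from st import *
c=np.load("w3.npz");k=pts(c,(415,285,480,380),"k",85);k2=S([O[0],O[1],YAW],k);print(np.percentile(k2,[1,50,99],axis=0).round(1))
movel(W([-40,91,252]),max_speed=80); movel(W([-60,110,330]),max_speed=150)
open_gripper()
movep(W([-118.9,168,262]),R); wait(.2); print(rs())
c=snap("wrist","w4")
E
```

```text
[[ 12.1  80.5 260.2]
 [ 18.7  93.7 266.7]
 [ 27.5 106.2 268.7]]
(12.1667, array([-118.16,  167.54,  262.46]), array([ 0.41, -0.18, -0.83]), 85.5)
```

View pics/w4.png

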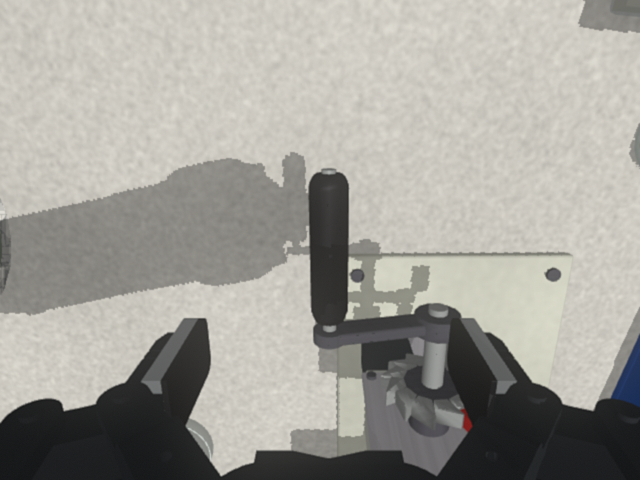

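```bash
python3 - <<'E'
from st import *
movel(W([-118.7,168,164]),max_speed=80); wait(.4); print(rs())
b=np.mean([ (wait(.02),rs()[2])[1] for _ in range(15)],0);print("bias",b)
clamp(); wait(.3); print(rs())
b=np.mean([ (wait(.02),rs()[2])[1] for _ in range(15)],0);print("after",b)
snap("wrist","w5")
E
```

```text
(13.9917, array([-118.67,  168.02,  164.08]), array([0.6 , 0.19, 0.55]), 85.6)
bias [-0.19133333 -0.03466667 -0.08333333]
(15.1583, array([-118.15,  168.01,  164.19]), array([ 6.  ,  0.02, -0.22]), 20.4)
after [ 5.566      -0.47066667 -0.19466667]
```

View pics/w5.png

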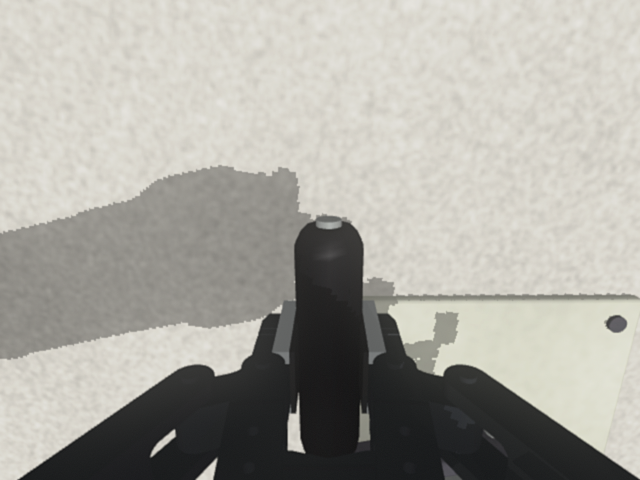

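```bash
cat > cr.py <<'E'
from st import *
import json
def save(d): json.dump(d,open("cr.json","w"))
def load(): return json.load(open("cr.json"))
def force(n=8):
    v=[]
    for _ in range(n): wait(.01); s=read_state(); v.append(np.r_[RS.T@np.array(s['ft_force']),L(s['eef_pos'])])
    return np.mean(v,0)
def cmd(d,phi,speed):
    movel(W([d['cx']-70*np.cos(phi),168,d['cz']+70*np.sin(phi)]),max_speed=speed); d['phi']=float(phi)
def step(d,phi,speed=15,n=8,k=0.5,K=11.):
    cmd(d,phi,speed); f=force(n)
    t=f[0]*np.sin(phi)+f[2]*np.cos(phi); r=-f[0]*np.cos(phi)+f[2]*np.sin(phi)
    # outside force outward(+r) => handle lies farther out than command: shift centre outward
    g=float(np.clip(k*r/K,-.6,.6)); d['cx']+=-g*np.cos(phi); d['cz']+=g*np.sin(phi)
    pe=np.arctan2(f[5]-d['cz'],d['cx']-f[3])
    save(d); print(f"phi {phi:.3f} act {pe:.3f} T {t:.2f} Rr {r:.2f} Fy {f[1]:.1f} c {d['cx']:.2f} {d['cz']:.2f}",flush=True)
    return t,r
E
python3 - <<'E'
from cr import *
phi0=.1975
d=dict(cx=-118.7+70*np.cos(phi0),cz=164-70*np.sin(phi0),phi=phi0)
for i in range(2): step(d,phi0,10,k=.8)
for p in (.16,.12,.08,.05): step(d,p,15)
print(read_state()['time'])
snap("scene","s6",(220,140,400,320),3.3)
E
```

```text
phi 0.198 act 0.202 T 1.42 Rr -5.48 Fy -0.8 c -49.67 150.19
phi 0.198 act 0.199 T 2.07 Rr -3.57 Fy -0.2 c -49.41 150.14
phi 0.160 act 0.160 T 4.04 Rr -1.89 Fy -0.0 c -49.33 150.12
phi 0.120 act 0.121 T 5.21 Rr -0.67 Fy 0.0 c -49.30 150.12
phi 0.080 act 0.081 T 5.37 Rr -1.09 Fy -0.1 c -49.25 150.11
phi 0.050 act 0.051 T 5.45 Rr -0.92 Fy 0.0 c -49.21 150.11
17.6417
```

View pics/s6.png

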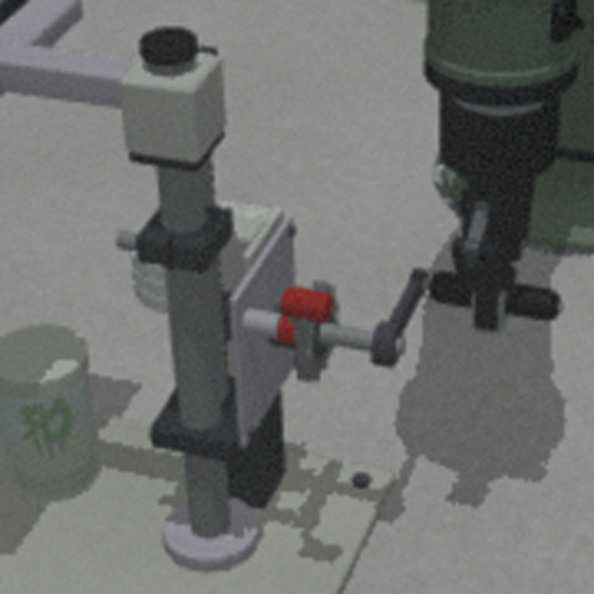

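```bash
python3 - <<'E'
from st import *
for f in ("scene0","s3","s6"):
    c=np.load(f+".npz");k=pts(c,(300,200,335,240),"k",85) 
    P=cloud(c);H=cv2.cvtColor(c["image"],cv2.COLOR_BGR2HSV);w=np.s_[200:236,303:335]
    m=(H[w][...,1]>150)&((H[w][...,0]<8)|(H[w][...,0]>172));q=S([O[0],O[1],YAW],P[w][m]);q=q[q[:,1]>75];q=q[q[:,2]>230]
    print(f,len(q),np.percentile(q,[2,50,98],axis=0).round(1).tolist())
E
```

```text
scene0 80 [[-27.8, 80.8, 258.5], [-21.5, 93.2, 264.9], [-17.1, 105.5, 269.8]]
s3 92 [[20.6, 81.2, 256.5], [27.4, 94.5, 264.4], [31.6, 106.1, 270.0]]
s6 94 [[31.2, 80.9, 250.8], [39.7, 93.5, 258.2], [44.4, 106.3, 261.7]]
```

```bash
python3 - <<'E'
from cr import *
d=load()
p=d['phi']
while p<2.5:
    p+=.09
    t,r=step(d,p,22,n=4,k=.5)
    if abs(r)>20 or (p>.4 and not 2<t<13): print("stop");break
print(read_state()['time'])
snap("scene","s7",(220,140,400,320),3.3)
E
```

```text
phi 0.140 act 0.145 T 5.99 Rr 0.28 Fy 0.9 c -49.22 150.11
phi 0.230 act 0.237 T 6.23 Rr 1.61 Fy 0.7 c -49.29 150.13
phi 0.320 act 0.328 T 6.79 Rr 2.55 Fy 1.0 c -49.40 150.17
phi 0.410 act 0.420 T 6.07 Rr 3.49 Fy 1.0 c -49.55 150.23
phi 0.500 act 0.512 T 5.99 Rr 3.09 Fy 0.9 c -49.67 150.30
phi 0.590 act 0.604 T 6.46 Rr 2.02 Fy 1.5 c -49.75 150.35
phi 0.680 act 0.693 T 6.56 Rr 0.81 Fy 1.5 c -49.78 150.37
phi 0.770 act 0.781 T 6.45 Rr 0.25 Fy 1.9 c -49.79 150.38
phi 0.860 act 0.870 T 7.05 Rr 0.43 Fy 2.3 c -49.80 150.39
phi 0.950 act 0.960 T 7.35 Rr 1.04 Fy 3.0 c -49.83 150.43
phi 1.040 act 1.052 T 7.27 Rr 0.45 Fy 3.6 c -49.84 150.45
phi 1.130 act 1.142 T 6.78 Rr 0.68 Fy 3.3 c -49.85 150.48
phi 1.220 act 1.232 T 6.96 Rr 0.08 Fy 3.5 c -49.85 150.48
phi 1.310 act 1.322 T 7.17 Rr -0.06 Fy 3.4 c -49.85 150.48
phi 1.400 act 1.412 T 7.42 Rr 0.68 Fy 3.9 c -49.85 150.51
phi 1.490 act 1.501 T 7.76 Rr 0.83 Fy 3.2 c -49.86 150.55
phi 1.580 act 1.591 T 7.36 Rr 0.53 Fy 4.0 c -49.86 150.57
phi 1.670 act 1.680 T 7.56 Rr 0.87 Fy 3.7 c -49.85 150.61
phi 1.760 act 1.770 T 7.55 Rr 1.18 Fy 4.2 c -49.84 150.66
phi 1.850 act 1.859 T 7.68 Rr 1.31 Fy 4.6 c -49.83 150.72
phi 1.940 act 1.948 T 7.64 Rr 1.01 Fy 4.4 c -49.81 150.76
phi 2.030 act 2.038 T 7.98 Rr 1.31 Fy 5.2 c -49.78 150.82
phi 2.120 act 2.128 T 7.98 Rr 2.31 Fy 4.3 c -49.73 150.91
phi 2.210 act 2.217 T 8.06 Rr 1.57 Fy 4.7 c -49.69 150.96
phi 2.300 act 2.307 T 8.01 Rr 2.45 Fy 5.0 c -49.61 151.05
phi 2.390 act 2.397 T 7.82 Rr 2.26 Fy 5.1 c -49.54 151.12
phi 2.480 act 2.487 T 8.04 Rr 2.29 Fy 4.8 c -49.46 151.18
phi 2.570 act 2.577 T 8.49 Rr 2.42 Fy 4.9 c -49.36 151.24
30.7583
```

View pics/s7.png

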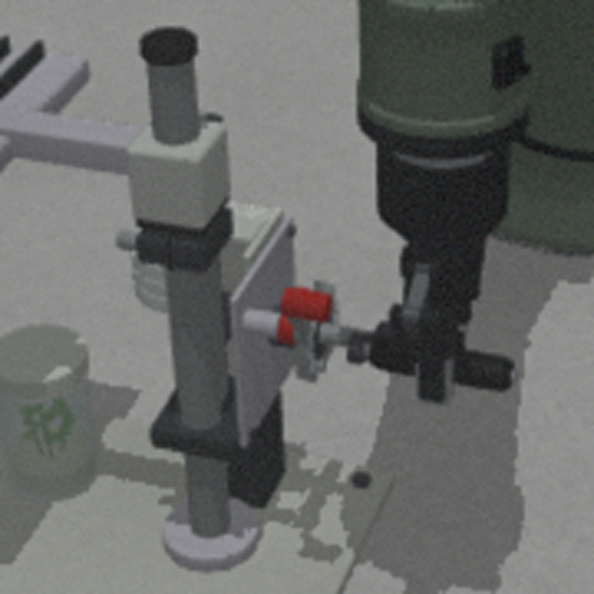

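```bash
python3 - <<'E'
from cr import *
d=load()
p=d['phi']; 
while p<3.4:
    p+=.025
    t,r=step(d,p,12,n=5,k=.5)
    if t<6.3 or abs(r)>20: print("stop");break
print(read_state()['time'])
E
```

```text
phi 2.595 act 2.602 T 7.84 Rr 2.22 Fy 5.2 c -49.28 151.29
phi 2.620 act 2.627 T 7.99 Rr 2.16 Fy 5.1 c -49.19 151.34
phi 2.645 act 2.652 T 8.23 Rr 2.04 Fy 5.2 c -49.11 151.39
phi 2.670 act 2.677 T 7.72 Rr 1.20 Fy 5.2 c -49.06 151.41
phi 2.695 act 2.702 T 8.28 Rr 2.02 Fy 5.0 c -48.98 151.45
phi 2.720 act 2.728 T 8.35 Rr 1.67 Fy 5.2 c -48.91 151.48
phi 2.745 act 2.753 T 8.50 Rr 1.18 Fy 5.3 c -48.86 151.50
phi 2.770 act 2.779 T 7.66 Rr 1.19 Fy 5.0 c -48.81 151.52
phi 2.795 act 2.804 T 8.35 Rr 1.01 Fy 5.1 c -48.77 151.54
phi 2.820 act 2.829 T 8.40 Rr 1.50 Fy 5.2 c -48.70 151.56
phi 2.845 act 2.854 T 7.03 Rr 1.02 Fy 5.2 c -48.66 151.57
phi 2.870 act 2.877 T 4.55 Rr 0.42 Fy 5.0 c -48.64 151.58
stop
34.8917
```

```bash
python3 - <<'E'
from cr import *
d=load()
p=d['phi']; 
while p<2.95:
    p+=.01
    t,r=step(d,p,8,n=14,k=0)
    if t<1.2 or abs(r)>20: print("stop");break
wait(.2);print(force(20).round(2),read_state()['time'])
E
```

```text
phi 2.880 act 2.886 T 2.90 Rr 0.11 Fy 5.0 c -48.64 151.58
phi 2.890 act 2.895 T 1.68 Rr -0.31 Fy 5.1 c -48.64 151.58
phi 2.900 act 2.904 T 0.38 Rr -0.50 Fy 5.1 c -48.64 151.58
stop
[ -0.23   5.29  -0.62  18.59 168.52 167.85] 36.3583
```

```bash
python3 - <<'E'
from cr import *
d=load()
step(d,d['phi']+.003,5,n=20,k=0)
open_gripper(); wait(.3); print(rs())
snap("scene","s8",(220,140,400,320),3.3)
p=L(read_state()['eef_pos'])
movel(W([p[0],168.5,310]),max_speed=90); print(rs())
snap("wrist","w8")
E
```

```text
phi 2.903 act 2.907 T 0.13 Rr -0.74 Fy 5.0 c -48.64 151.58
(37.725, array([ 19.37, 167.98, 168.11]), array([-0.64, -0.95,  0.58]), 85.3)
(39.5, array([ 19.18, 168.48, 309.51]), array([-0.07, -0.65, -0.53]), 85.6)
```

View pics/s8.png

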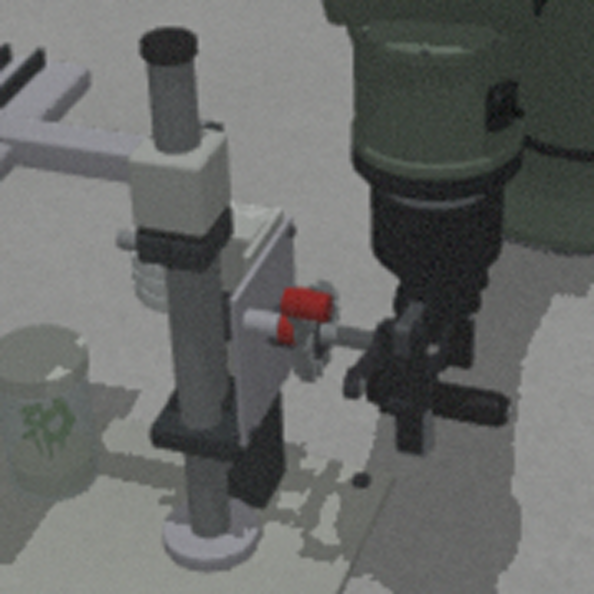

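View pics/w8.png

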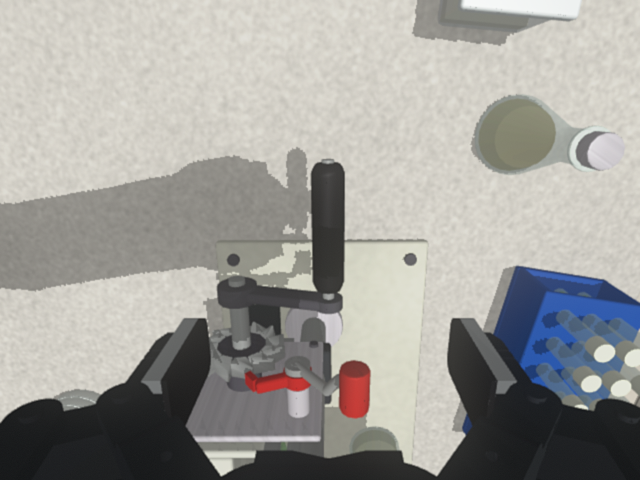

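```bash
python3 - <<'E'
from st import *
clamp()
movel(W([78,120,310]),max_speed=120); movel(W([78,91,300]),max_speed=100); movel(W([78,91,240]),max_speed=80); print(rs())
movel(W([58,91,240]),max_speed=50)
for x,z in ((45,245),(30,249),(22,251),(14,251)):
    movel(W([x,91,z]),max_speed=25); wait(.1); print(rs())
snap("scene","s9",(220,140,400,320),3.3);snap("wrist","w9")
E
```

```text
(42.4583, array([ 78.28,  90.99, 240.49]), array([0.14, 0.26, 0.05]), -0.0)
(43.8167, array([ 46.98,  91.51, 246.86]), array([ 8.28,  2.27, 11.57]), -0.4)
(44.6917, array([ 30.03,  90.95, 248.86]), array([ 0.43, -0.37, -0.28]), 0.2)
(45.275, array([ 22.05,  91.04, 251.02]), array([-0.19, -0.57,  0.25]), -0.2)
(45.8417, array([ 14.04,  91.01, 251.03]), array([ 0.73,  0.13, -0.48]), 0.1)
```

View pics/s9.png

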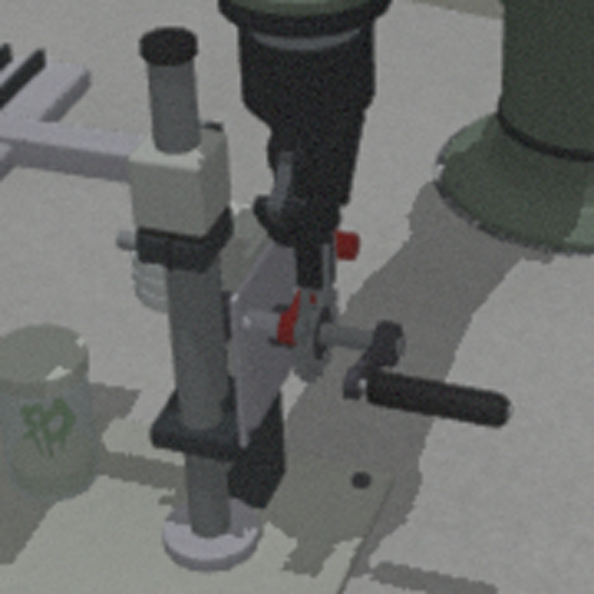

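View pics/w9.png

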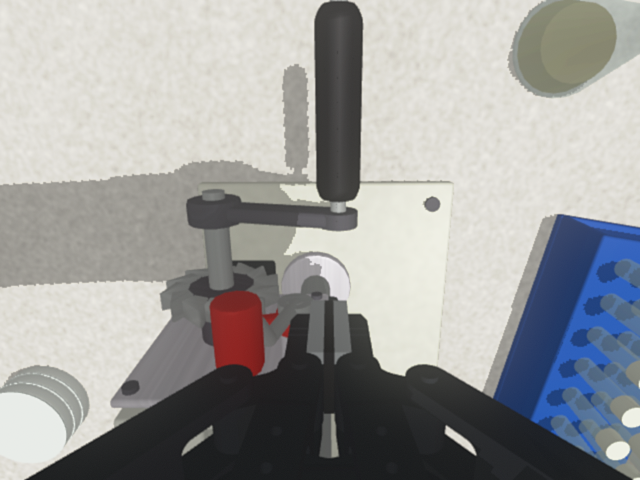

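```bash
python3 - <<'E'
from st import *
movel(W([45,91,255]),max_speed=80); movel(W([45,110,340]),max_speed=120); movel(W([-40,230,340]),max_speed=150); print(rs())
c=snap("scene","s10",(220,140,400,320),3.3);snap("wrist","w10");snap("top","t10")
P=cloud(c);H=cv2.cvtColor(c["image"],cv2.COLOR_BGR2HSV);w=np.s_[196:236,303:340]
m=(H[w][...,1]>150)&((H[w][...,0]<8)|(H[w][...,0]>172));q=S([O[0],O[1],YAW],P[w][m]);q=q[(q[:,1]>75)&(q[:,2]>230)]
print(len(q),np.percentile(q,[2,50,98],axis=0).round(1).tolist())
Q=S([O[0],O[1],YAW],P.reshape(-1,3)).reshape(P.shape)
for r in range(200,216,2): print(r,c["image"][r,268].max(),Q[r,268].round(0),c["image"][r,278].max(),Q[r,278].round(0))
E
```

```text
(48.4917, array([-39.64, 229.19, 339.9 ]), array([-0.11,  0.13,  0.06]), 0.1)
74 [[-19.1, 81.6, 262.3], [-12.5, 93.7, 268.3], [-8.0, 105.6, 273.2]]
200 103 [ 26.  -2. 305.] 103 [ 25.  19. 308.]
202 104 [ 26.  -2. 300.] 103 [ 23.  18. 302.]
204 104 [ 29.  -1. 297.] 101 [ 21.  17. 296.]
206 99 [ 23.  -4. 289.] 103 [ 24.  18. 293.]
208 105 [ 23.  -5. 284.] 103 [ 26.  18. 290.]
210 50 [ 24.  -5. 279.] 105 [ 27.  19. 286.]
212 57 [ 21.  -7. 273.] 41 [ 26.  18. 281.]
214 51 [ 25.  -5. 271.] 56 [ 27.  18. 276.]
```

View pics/s10.png

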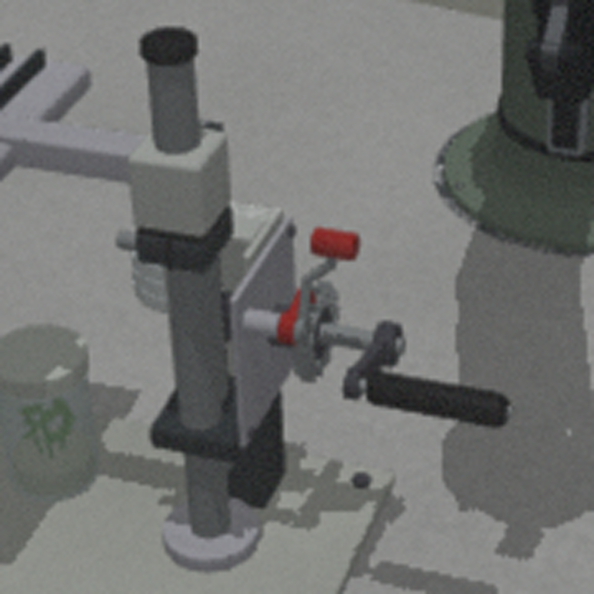

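View pics/w10.png

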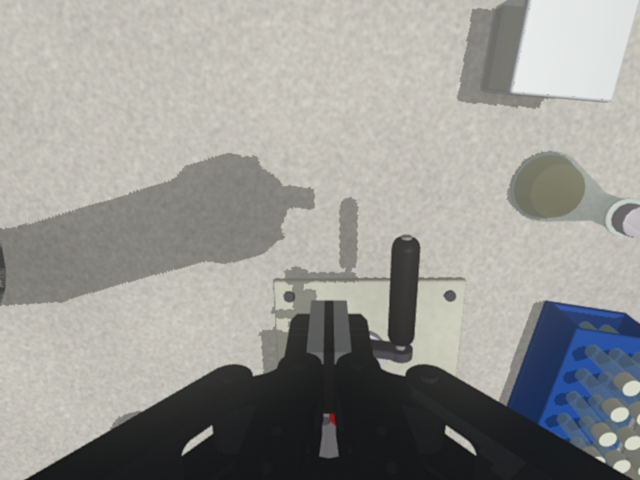

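View pics/t10.png

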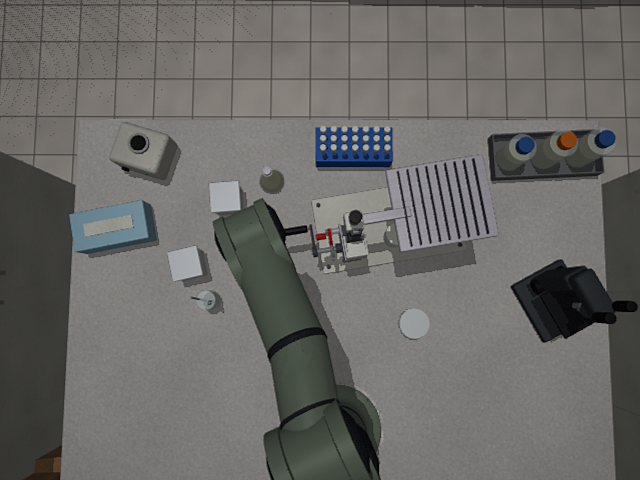

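```bash
python3 - <<'E'
from workcell import *
wait(.3);print(read_state()['time']);finish_job()
E
```

```text
48.9417
the job is handed in; nothing more can be done
```

The lamp now rests on its stop collar, the crank is released and the pawl lever is back in holding. I handed the job in at 48.9 s of the 72 s allowed; it reported no verdict.

- **Releasing the pawl:** I pushed the lever just past upright and it tumbled the rest of the way. I then wound the crank up about 0.15 rad, and the knob moved on to about x = 33 mm, which means the pawl was fully out.
- **Lowering:** I led the handle round about 2.85 rad in small steps at 22 mm/s or less (about 0.3 rad/s on average). The handle pulled 6 to 8.5 N on the way. At landing the pull fell to 0.1 N over about 4 mm of handle travel, and I stopped there without pressing on.
- **Letting go:** The crank stayed where it was when I opened the gripper.
- **Last pictures:** The sleeve's foot sits on the collar and the jars and glassware in view stand where they were. The last force reading, before handing in, showed the gripper touching nothing.

Three readings were not quite as expected:
- **Pawl angle:** The lever knob ended about 9 mm short of its starting position. That puts the pawl at about 0.16 rad, resting against the wheel. It is at the edge of the 0 to 0.15 rad range given, and within my measuring error.
- **Lever push:** When I threw the lever back, the push briefly read about 14 N, well above the 1 to 2 N expected. The fingertip probably caught the lever arm, and it cleared at the next step.
- **Side force:** The handle also carried about 5 N sideways, along its own axis, while I was lowering. It had no visible effect.

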